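# Dose stone chips through the sprung hopper gate

## Task

Pour all six stone chips from the metal cup into the hopper while its gate is shut, and stand the empty cup upright on the bench again. Then pull the red tab of the sprung gate out to half of its travel (the green marks), so that all the chips drop into the weighing tray, and finish still holding the gate there against its spring. Leave the black core, the brass weight and the jar where they stand.

Things in the scene. Friction and masses are not known exactly. Their poses are not given: they have to be found in the camera images.
- station: dosing station fixed to the bench: grey square hopper on blue legs over a cream bench balance with an aluminium weighing tray, a brass gate between. Origin on the bench under the hopper's centre; z up; balance panel points to +x (ends at x = 190 mm); the gate is pulled out to the -y side, between two aluminium rails (x = +-40 mm, top 101 mm) with an end bar at y = -262 mm
- hopper_rim (a point): centre of the hopper's mouth, in the plane of the rim, 168 mm above the bench; mouth 130 x 130 mm inside, 138 outside. Inside, its steel floor slopes down to a central outlet 46 (x) by 44 (y) mm at height 100 mm, closed below by the gate
- gate (a joint): travel of the sprung gate, m: 0 shut, 0.110 fully out. At half, 0.055, a window in its blade lies under the outlet and the chips fall through; well short of or past that the blade covers the outlet. A spring pulls it shut: 3 N at 0, 9 N at half, 15 N fully out, plus about 0.4 N friction; let go, it slides shut
- tab_grip (a point): grip point of the gate's red tab, on its mid-plane 155 mm above the bench; moves with the gate; axes as the station's, pull along -y. The tab is an upright plate 12 mm thick along y (slide direction), 36 mm wide along x, from 98 to 170 mm above the bench. Shut, it is at station x = 0, y = -129 mm, with 54 mm free between tab and hopper
- half_mark (a point): fixed point where tab_grip is at half travel: station x = 0, y = -184 mm, 155 mm above the bench. Below it the two rails carry 12 mm wide green marks; thin white marks show the tab's centre when shut and fully out
- tray_in (a point): centre of the inner floor of the weighing tray under the hopper, 50 mm above the bench; tray 150 x 150 mm outside, walls 4 mm thick, rim 78 mm above the bench
- cup: open aluminium pouring cup standing on the bench, 0.16 kg. Origin at the centre of its base's underside, z up, x towards the spout. Base 62 (x) by 56 (y) mm, 3 mm walls. Two flat side walls 64 mm high, 56 mm apart outside: grip across y from above, within 25 mm of the centre in x. Upright back at x = -31 mm with a lip to x = -40 mm
- cup_lip (a point): middle of the lip of the cup's spout, at cup x = 75, z = 47 mm; axes as the cup's. The spout is a straight chute, 56 mm wide with 20 mm side walls, that rises at 45 degrees from the cup's floor; with the cup tilted 80 degrees towards its +x the chute slopes 35 degrees down; tilt to 90 to 100 degrees to empty it surely
- chip0: angular grey stone chip, about 15 mm across and 12 mm high, 10 g, origin at its underside; starts in the cup
- chip1: angular grey stone chip, about 15 mm across and 12 mm high, 10 g, origin at its underside; starts in the cup
- chip2: angular grey stone chip, about 15 mm across and 12 mm high, 10 g, origin at its underside; starts in the cup
- chip3: angular grey stone chip, about 15 mm across and 12 mm high, 10 g, origin at its underside; starts in the cup
- chip4: angular grey stone chip, about 15 mm across and 12 mm high, 10 g, origin at its underside; starts in the cup
- chip5: angular grey stone chip, about 15 mm across and 12 mm high, 10 g, origin at its underside; starts in the cup
- core: bystander: black asphalt core, upright cylinder 80 mm across, 50 mm high, 0.6 kg, origin at its underside
- weight: bystander: brass balance weight with a knob, 44 mm across, 52 mm high, origin at its underside
- jar: bystander: amber jar with black cap, 60 mm across, 85 mm high, origin at its underside
There are look-alikes about, which are no part of the job. Several things look just like the cup: the one meant starts farthest from the robot's base.

How it is judged:
On the way, in this order (a step that is already met when the one before it is completed fails the run):
1. all six chips lie in the hopper, with the gate shut (x of chip0 in the frame of station between -0.068 and 0.068 m and y of chip0 in the frame of station between -0.068 and 0.068 m and z of chip0 in the frame of station between 0.085 and 0.172 m and x of chip1 in the frame of station between -0.068 and 0.068 m and y of chip1 in the frame of station between -0.068 and 0.068 m and z of chip1 in the frame of station between 0.085 and 0.172 m and x of chip2 in the frame of station between -0.068 and 0.068 m and y of chip2 in the frame of station between -0.068 and 0.068 m and z of chip2 in the frame of station between 0.085 and 0.172 m and x of chip3 in the frame of station between -0.068 and 0.068 m and y of chip3 in the frame of station between -0.068 and 0.068 m and z of chip3 in the frame of station between 0.085 and 0.172 m and x of chip4 in the frame of station between -0.068 and 0.068 m and y of chip4 in the frame of station between -0.068 and 0.068 m and z of chip4 in the frame of station between 0.085 and 0.172 m and x of chip5 in the frame of station between -0.068 and 0.068 m and y of chip5 in the frame of station between -0.068 and 0.068 m and z of chip5 in the frame of station between 0.085 and 0.172 m and value of joint gate below 0.008 m), for 0.3 s.
2. the cup stands upright on the bench, let go (angle between cup's own z axis and vertical below 0.12 rad and height (world z) of cup between -0.01 and 0.008 m and contact force between the fingers and cup below 0.3 N), for 0.2 s.
At the end, for the whole second after the job is handed in: The gate is held still at half travel (55 mm, within 6 mm) by the robot's fingers, which press on its tab with more than 2 N, while all six chips lie in the weighing tray and the cup stands upright on the bench, untouched (all of step 2 and value of joint gate between 0.049 and 0.061 m and velocity of joint gate between -0.02 and 0.02 m/s and contact force between the fingers and gate above 2 N and contact force between cup and gate below 0.3 N and x of chip0 in the frame of station between -0.076 and 0.076 m and y of chip0 in the frame of station between -0.076 and 0.076 m and z of chip0 in the frame of station between 0.036 and 0.088 m and x of chip1 in the frame of station between -0.076 and 0.076 m and y of chip1 in the frame of station between -0.076 and 0.076 m and z of chip1 in the frame of station between 0.036 and 0.088 m and x of chip2 in the frame of station between -0.076 and 0.076 m and y of chip2 in the frame of station between -0.076 and 0.076 m and z of chip2 in the frame of station between 0.036 and 0.088 m and x of chip3 in the frame of station between -0.076 and 0.076 m and y of chip3 in the frame of station between -0.076 and 0.076 m and z of chip3 in the frame of station between 0.036 and 0.088 m and x of chip4 in the frame of station between -0.076 and 0.076 m and y of chip4 in the frame of station between -0.076 and 0.076 m and z of chip4 in the frame of station between 0.036 and 0.088 m and x of chip5 in the frame of station between -0.076 and 0.076 m and y of chip5 in the frame of station between -0.076 and 0.076 m and z of chip5 in the frame of station between 0.036 and 0.088 m and linear speed of cup below 0.02 m/s); the arm keeps its last pose, push and grip.
It fails at once if the core is shifted by more than 30 mm or tipped over (distance of core from where it was at the start of the episode above 0.03 m or angle between core's own z axis and vertical above 0.4 rad).
It fails at once if the weight is shifted by more than 30 mm or tipped over (distance of weight from where it was at the start of the episode above 0.03 m or angle between weight's own z axis and vertical above 0.4 rad).
It fails at once if the jar is shifted by more than 30 mm or tipped over (distance of jar from where it was at the start of the episode above 0.03 m or angle between jar's own z axis and vertical above 0.4 rad).
It also fails if it takes over 67 s, if anything falls off the work surface, if the arm or the gripper's body presses on something with over 40 N, if the wrist force passes 120 N, or if a joint passes its speed limit or range.

## Robot

A 7-joint arm with a two-finger parallel gripper is mounted at the origin on the work surface. World frame = base frame: x ahead of the robot, y to its left, z up, the work surface at z = 0. Lengths are in m, angles in rad, forces in N, time in s.
With the tool pointing down it reaches from about 0.425 to 0.925 m from the base axis. Payload 6.8 kg.
Tool frame: the origin (TCP) lies on the centre line of the jaws, within the pads' length; the fingertips stand 14 mm ahead of it and the grasp point (between the pads) lies 5 mm behind it; z points along the fingers, y is the line along which they close (so a half turn about z gives the same grasp; the last joint's range is limited). The gripper opens to 85 mm and grips with 20 to 120 N. Pads are 22 mm wide; open, the fingers measure 114 mm over their backs; the gripper's body (76 mm by 85 mm) begins 54 mm behind the grasp point. The pads swing forward as they close: fully open they stand 13 mm farther back than shut.
Start: joints at [1.167, 0.477, 0.022, 1.555, -0.011, 1.109, -0.083], TCP at [0.197, -0.646, 0.245] pointing down, gripper open.
Joint ranges: [-2.96, 2.96], [-0.34, 2.1], [-1.41, 1.46], [0.24, 2.44], [-1.37, 4.51], [0.17, 1.92], [-2.96, 2.96]. Speed limits (rad/s): [2.39, 2.39, 3.14, 3.14, 3.14, 3.14, 3.14].

## Interface

Orientations are given as a unit quaternion [w, x, y, z].
In Python, from station import bot gives the robot as it stands. The module is installed in compiled form; this text tells all that it offers.
- The arm moves only by the tool drive_tool, never from a script. Its argument "commands" is a list of rows, each an object with "hand": the opening, from 0 (shut) to 1 (fully open); "translation": the shift along the world's x, y, z in mm, a list of three; "angular": the turn, a rotation vector about the world's x, y, z in rad, a list of three. In form: [{"hand": hand, "translation": [tx, ty, tz], "angular": [ax, ay, az]}, ...]. A call has 1 to 12 rows; each row is the pose to reach, as a shift and turn from the pose commanded when the call began; what a row does not reach only later rows make up. A row lasts 1/8 s, in which the tool goes at most 62.5 mm and 10.7 degrees, less where a joint would pass 70% of its speed; a pose out of reach is approached as far as the arm can. A call with a gripper value outside its range is refused whole. The fingers move at their own pace and stop on an object; "force" is the grip in N (left out, the last holds). Time passes only in rows, so rows that repeat a pose let the fingers close. It gives the time, the measured TCP pose, the force, the opening and the grip force at its end, in the units of the state.
- bot.get_obs(): the state, without advancing time (a new reading comes with each control period).
- bot.read_camera(name): name is "scene" or "top" or "wrist"; returns the picture (400x640x3 uint8, red, green, blue); there is no depth.
- bot.camera_model(name): a dict with "fx", "fy", "cx", "cy" (pixels), "k1" (the pictures are not rectified: a ray, as slopes to the right and down, at radius r is drawn at 1 + k1 r^2 times it, then the intrinsics apply), "view" (4x4, takes a point from world to camera coordinates). Camera axes: x right, y up, looking along -z (the intrinsics and any distortion apply to the point x, -y, -z); pixel columns grow to the right and rows downward; lengths in m; the calibration is good to about 2 mm. A picture is of the moment at which its call begins: read the wrist's pose just before it. camera_model takes no time and is no camera call; for the wrist camera it gives the pose at the moment of the call.
- bot.hand_in(): hands the job in; it is judged then, once.
Trained networks look in the newest picture that a camera, given by its name, has taken for a name from the list of things; names that differ only in an ending like _2 or _b are one class to them, and where a whole thing is asked for, a point or a joint stands for the part that bears it (a point fixed in the world has none). Each returns a list of dicts, best first, with "score" (0 to 1); they miss things now and then, are a little off and sometimes report something else, mostly with a low value. They report only what shows in the picture. A call takes as long as a camera call. They do not tell look-alikes from the thing itself.
- bot.find_in(camera, query): "position" ([column, row] in pixels, amid what is visible of it).
- bot.outline_of(camera, query): "pixels" (400x640 bool, what is visible of it) and "position" ([column, row] in pixels, amid what is visible of it).
The state is a dict: "t": time; "q": joint angles; "joint_vel": joint speeds; "joint_torque": joint torques, N m; "eef_pos": TCP position; "tool_rot": TCP orientation; "contact_force": force on the tool from outside, world axes, zero at the start; "torque": the same for the moment, N m; "gripper_width": opening from 0.0 (shut) to 1.0 (fully open); "grasp_force": force on a finger pad.
Only numpy, scipy, OpenCV 4.12 (cv2) and the standard library are available. Lean on these libraries where they do the work, as an engineer would, in place of code of your own. Each camera call takes 0.05 s, during which the arm holds its last target. There are 200 camera calls.

## Working session

There is one attempt and no reset: what is moved stays moved. The work goes in short steps, Python scripts to look and compute and a tool call to move; the robot and the scene stay as the last step left them, time stands still between calls to the robot, and variables do not carry over. Pictures are saved under pics/ and viewed, at most 11 in all, crops included, and the job is handed in when it is done.

Besides the shell and the picture viewer there is one more tool, called after ">>>" by a JSON object that holds its "fn" and its "kwargs". drive_tool: Moves the arm, as the interface text tells. Its arguments: {"type":"object","properties":{"commands":{"type":"array","items":{"type":"object","properties":{"hand":{"type":"number"},"translation":{"type":"array","items":{"type":"number"}},"angular":{"type":"array","items":{"type":"number"}}}}},"force":{"type":"number"}},"required":["commands"]}

```bash
mkdir -p pics; cat > h.py <<'E'
import numpy as np, cv2
from station import bot
def ray(cam,px,m=None):
    m=m or bot.camera_model(cam)
    d=np.array([(px[0]-m['cx'])/m['fx'],(px[1]-m['cy'])/m['fy']]); s=d.copy()
    for _ in range(20): s=d/(1+m['k1']*(s@s))
    V=np.array(m['view']); R=V[:3,:3]; o=-R.T@V[:3,3]
    return o,R.T@np.array([s[0],-s[1],-1.])
def at_z(cam,px,z,m=None):
    o,d=ray(cam,px,m); return o+d*(z-o[2])/d[2]
def proj(cam,P,m=None):
    m=m or bot.camera_model(cam); V=np.array(m['view']); p=V[:3,:3]@np.array(P)+V[:3,3]
    s=np.array([p[0],-p[1]])/-p[2]; s=s*(1+m['k1']*(s@s))
    return np.array([m['cx']+m['fx']*s[0],m['cy']+m['fy']*s[1]])
def save(img,n): cv2.imwrite('pics/'+n,img[:,:,::-1])
E
python3 - <<'E'
from h import *
np.set_printoptions(precision=3,suppress=True)
im={}
for c in('top','scene'):
    im[c]=bot.read_camera(c); save(im[c],c+'0.png')
    m=bot.camera_model(c); print(c,ray(c,(320,200))[0])
    for q in('cup','station','core','weight','jar','tab_grip','chip0'):
        print(q,[(np.round(r['position']),round(r['score'],2),at_z(c,r['position'],.03)[:2]) for r in bot.find_in(c,q)])
print(bot.get_obs())
E
```

```text
top [ 0.244 -0.137  1.166]
cup [(array([360., 180.]), 0.75, array([ 0.52, -0.25])), (array([354., 249.]), 0.68, array([ 0.326, -0.232])), (array([386., 306.]), 0.61, array([ 0.174, -0.317])), (array([339., 125.]), 0.56, array([ 0.685, -0.191]))]
station [(array([218., 168.]), 0.6, array([0.552, 0.153]))]
core [(array([342., 123.]), 0.66, array([ 0.692, -0.2  ])), (array([221., 170.]), 0.48, array([0.547, 0.145]))]
weight [(array([414., 146.]), 0.68, array([ 0.624, -0.409])), (array([220., 167.]), 0.66, array([0.557, 0.149]))]
jar [(array([425., 211.]), 0.83, array([ 0.434, -0.433]))]
tab_grip [(array([235., 174.]), 0.79, array([0.535, 0.105]))]
chip0 []
scene [ 0.947 -0.069  1.01 ]
cup [(array([277., 124.]), 0.84, array([ 0.166, -0.319])), (array([295., 168.]), 0.69, array([ 0.315, -0.235])), (array([279., 230.]), 0.62, array([ 0.51 , -0.241]))]
station [(array([436., 266.]), 0.73, array([0.546, 0.164]))]
core [(array([286., 300.]), 0.83, array([ 0.685, -0.188]))]
weight [(array([199., 264.]), 0.53, array([ 0.631, -0.416]))]
jar [(array([216., 196.]), 0.75, array([ 0.436, -0.429])), (array([202., 264.]), 0.69, array([ 0.63 , -0.411]))]
tab_grip [(array([419., 241.]), 0.67, array([0.483, 0.117])), (array([215., 194.]), 0.5, array([ 0.433, -0.433]))]
chip0 []
{'t': 0.8, 'q': array([ 1.167,  0.477,  0.022,  1.555, -0.011,  1.109, -0.083]), 'joint_vel': array([ 0.   , -0.001,  0.   , -0.001,  0.   , -0.001,  0.002]), 'joint_torque': array([  0.   , -59.625,   1.607, -28.153,   0.013,   0.002,   0.   ]), 'eef_pos': array([ 0.197, -0.646,  0.245]), 'tool_rot': array([ 0.   ,  0.989,  0.147, -0.   ]), 'contact_force': array([-0.975, -0.433,  0.712]), 'torque': array([ 0.008, -0.01 , -0.049]), 'grasp_force': 0.0, 'gripper_width': 0.9982423728091053}
```

View pics/top0.png

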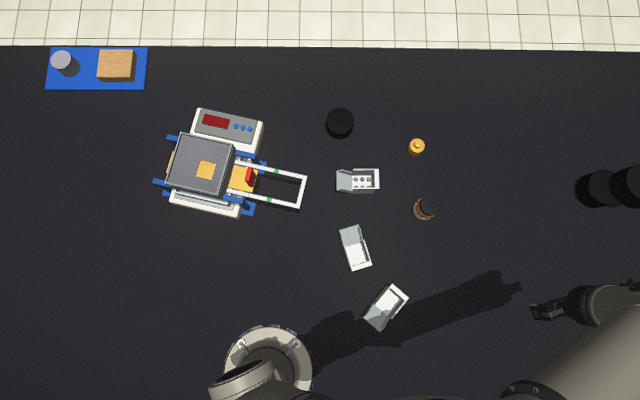

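View pics/scene0.png

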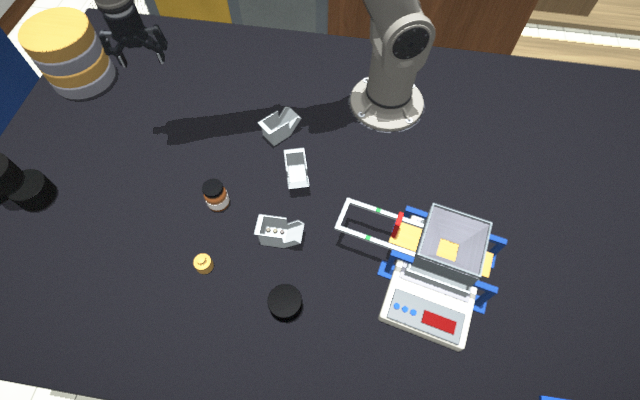

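The cup pictures show four light or cup-like candidates:
- Metal cup with chips at top (360,180), about 0.57 m from the base.
- Empty look-alike at (354,249), about 0.40 m.
- Empty look-alike at (386,306), about 0.36 m.
- The (339,125) detection is the black core.

The farthest cup is the one at (360,180) with chips, spout towards the hopper (+y). I'll check it with a close crop and measure corners.

```bash
python3 - <<'E'
from h import *
a=cv2.imread('pics/top0.png'); b=cv2.imread('pics/scene0.png')
k=lambda i,x,y,w,h,s:cv2.resize(i[y:y+h,x:x+w],None,fx=s,fy=s,interpolation=cv2.INTER_CUBIC)
o=np.zeros((600,800,3),np.uint8)
o[:600,:480]=np.vstack([k(a,150,100,160,120,3)[:360],k(b,335,195,160,80,3)[:240]])
o[:300,480:800]=k(a,330,160,64,60,5); o[300:600,480:800]=k(b,250,205,64,60,5)
cv2.imwrite('pics/crop0.png',o)
E
```

```text
(no output)
```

View pics/crop0.png

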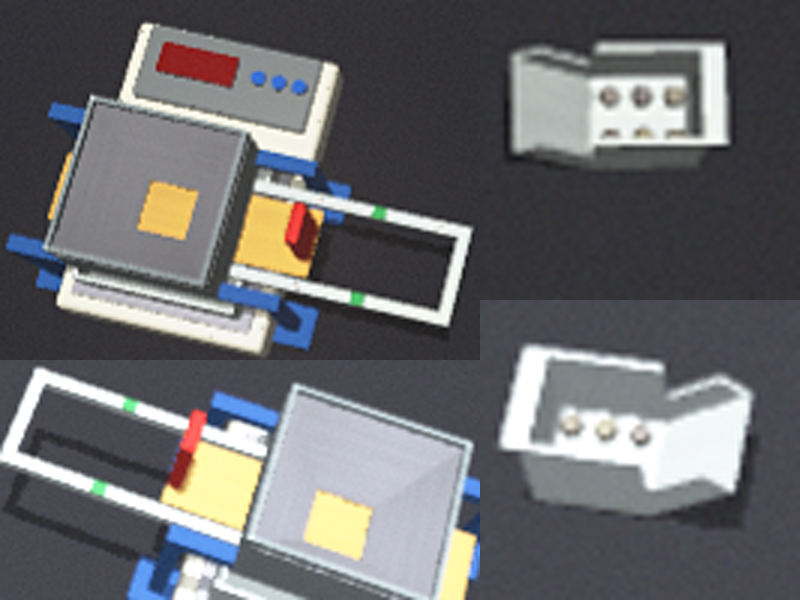

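The crop confirms it: the cup at top (360,180) holds the six chips, with its spout on the left (+y). The hopper rim corners, the end bar and the red tab at top (~250,176) are all visible. Next I fit the poses from corners.

```bash
cat > fit.py <<'E'
from h import *
from scipy.optimize import least_squares
def fit(obs,x0):
    ms={c:bot.camera_model(c) for c in {o[0] for o in obs}}
    def f(p):
        c,s=np.cos(p[2]),np.sin(p[2]); r=[]
        for cam,px,P in obs:
            W=[p[0]+c*P[0]-s*P[1],p[1]+s*P[0]+c*P[1],P[2]]
            r+=list(proj(cam,W,ms[cam])-px)
        return np.array(r)
    s=least_squares(f,x0,loss='soft_l1'); return s.x,f(s.x).reshape(-1,2)
E
python3 - <<'E'
from fit import *
np.set_printoptions(precision=4,suppress=True)
T=lambda X,Y:np.array([150+(X+.5)/3-.5,100+(Y+.5)/3-.5]); S=lambda X,Y:np.array([335+(X+.5)/3-.5,195+(Y-360+.5)/3-.5])
h=.069
o=[('top',T(90,95),(h,h,.168)),('top',T(258,135),(h,-h,.168)),('top',T(210,288),(-h,-h,.168)),('top',T(43,248),(-h,h,.168)),
('scene',S(294,384),(-h,-h,.168)),('scene',S(473,442),(-h,h,.168)),('scene',S(243,545),(h,-h,.168)),
('top',T(300,203),(0,-.129,.170)),('scene',S(198,413),(0,-.129,.170)),
('top',T(379,214),(.04,-.184,.101)),('top',T(357,299),(-.04,-.184,.101)),('scene',S(130,406),(-.04,-.184,.101)),('scene',S(99,488),(.04,-.184,.101))]
x,r=fit(o,[.55,.15,-.2]); print('station',x,np.degrees(x[2])); print(r)
T=lambda X,Y:np.array([330+(X-480+.5)/5-.5,160+(Y+.5)/5-.5]); S=lambda X,Y:np.array([250+(X-480+.5)/5-.5,205+(Y-300+.5)/5-.5])
o=[('top',T(729,42),(-.04,-.028,.064)),('top',T(729,147),(-.04,.028,.064)),('scene',S(524,346),(-.04,.028,.064)),('scene',S(500,449),(-.04,-.028,.064))]
o=[(c,p,P) for c,p,P in o]
# cup y=+28 is world -x side when yaw=90deg
o+=[('top',T(511,103),(.075,0,.050))]
x,r=fit(o,[.52,-.25,1.57]); print('cup',x,np.degrees(x[2])); print(r)
E
```

```text
station [ 0.5291  0.1692 -0.2246] -12.8696563767467
[[ 0.0042 -0.269 ]
 [-3.7607 -1.6461]
 [-2.8658 -0.6674]
 [-0.6466  0.1003]
 [-0.9885 -0.4058]
 [-1.1448  0.3158]
 [ 0.1892 -2.2269]
 [-2.1795  6.5284]
 [-2.2292  5.5816]
 [-0.2109 -0.175 ]
 [-0.4947  0.1589]
 [-1.0441 -0.3797]
 [-1.093  -0.1538]]
cup [ 0.5169 -0.2571  1.5912] 91.17108446902647
[[-1.7209  0.6619]
 [-0.9238 -0.581 ]
 [-0.6769  0.1802]
 [-0.6114 -0.535 ]
 [ 0.3571 -0.0391]]
```

```bash
python3 - <<'E'
from fit import *
np.set_printoptions(precision=4,suppress=True)
T=lambda X,Y:np.array([150+(X+.5)/3-.5,100+(Y+.5)/3-.5]); S=lambda X,Y:np.array([335+(X+.5)/3-.5,195+(Y-360+.5)/3-.5])
h=.069
o=[('top',T(90,95),(h,h,.168)),('top',T(249,134),(h,-h,.168)),('top',T(203,287),(-h,-h,.168)),('top',T(43,248),(-h,h,.168)),
('scene',S(294,384),(-h,-h,.168)),('scene',S(473,442),(-h,h,.168)),('scene',S(243,540),(h,-h,.168)),
('top',T(294,226),(0,-.129,.170)),
('top',T(379,214),(.04,-.184,.101)),('top',T(357,299),(-.04,-.184,.101)),('scene',S(130,406),(-.04,-.184,.101)),('scene',S(99,488),(.04,-.184,.101))]
x,r=fit(o,[.55,.15,-.2]); print('station',x,np.degrees(x[2])); print(r)
c,s=np.cos(x[2]),np.sin(x[2])
for n,P in dict(rim=(0,0),tab=(0,-.129),half=(0,-.184)).items(): print(n,x[0]+c*P[0]-s*P[1],x[1]+s*P[0]+c*P[1])
m=bot.camera_model('wrist'); V=m['view']; R=V[:3,:3]; o=-R.T@V[:3,3]; print('wrist cam',o,'look',-R[2],'up',R[1],m['fx'])
E
```

```text
station [ 0.5289  0.1694 -0.226 ] -12.949484127790683
[[-0.03   -0.2269]
 [-0.8147 -1.1996]
 [-0.6635 -0.2327]
 [-0.7558  0.1271]
 [-0.8516 -0.4836]
 [-1.0268  0.3048]
 [ 0.2517 -0.6808]
 [-0.2796 -0.9983]
 [-0.2896 -0.0128]
 [-0.6161  0.316 ]
 [-0.9055 -0.512 ]
 [-0.9915 -0.3123]]
rim 0.5289107604862684 0.16941052145233074
tab 0.5000029059241651 0.04369124709626282
half 0.4876778516535008 -0.009909993908262277
wrist cam [ 0.2763 -0.6218  0.373 ] look [-0.3078 -0.0934 -0.9469] up [ 0.9056  0.2764 -0.3216] 316.92775213152504
```

>>> {"fn": "drive_tool", "kwargs": {"commands": [{"hand": 1,"translation": [32,39,0],"angular": [0,0,0.13]},{"hand": 1,"translation": [64,78,0],"angular": [0,0,0.26]},{"hand": 1,"translation": [96,117,0],"angular": [0,0,0.39]},{"hand": 1,"translation": [128,156,0],"angular": [0,0,0.52]},{"hand": 1,"translation": [160,195,0],"angular": [0,0,0.65]},{"hand": 1,"translation": [192,233,0],"angular": [0,0,0.78]},{"hand": 1,"translation": [224,272,0],"angular": [0,0,0.91]},{"hand": 1,"translation": [256,311,0],"angular": [0,0,1.04]},{"hand": 1,"translation": [288,350,0],"angular": [0,0,1.17]},{"hand": 1,"translation": [320,389,-15],"angular": [0,0,1.296]},{"hand": 1,"translation": [320,389,-45],"angular": [0,0,1.296]},{"hand": 1,"translation": [320,389,-45],"angular": [0,0,1.296]}]}}

```text
t: 2.3
eef_pos: [0.5154, -0.256, 0.1984]
tool_rot: [-0.002, 0.699, 0.715, -0.001]
contact_force: [0.5, -0.1, 1.1]
gripper_width: 1.001
grasp_force: 0.0
```

```bash
python3 - <<'E'
from h import *
np.set_printoptions(precision=4,suppress=True)
o=bot.get_obs(); print({k:o[k] for k in('t','q','eef_pos','tool_rot','contact_force')})
m=bot.camera_model('wrist'); im=bot.read_camera('wrist'); save(im,'w1.png')
np.save('w1.npy',m)
for r in bot.outline_of('wrist','cup'):
    print(r['score'],r['position'],at_z('wrist',r['position'],.03,m))
m2=bot.camera_model('wrist')
# expected outlines from estimate
x,y,a=.517,-.257,1.591
for P in [(-.04,.028,.064),(-.04,-.028,.064),(.031,.028,.064),(.031,-.028,.064),(.075,0,.047)]:
    W=[x+np.cos(a)*P[0]-np.sin(a)*P[1],y+np.sin(a)*P[0]+np.cos(a)*P[1],P[2]]; print(P,proj('wrist',W,m))
E
```

```text
{'t': 2.3, 'q': array([ 0.6719,  0.3974, -0.4053,  1.8204,  0.1861,  0.9659,  0.2095]), 'eef_pos': array([ 0.5154, -0.256 ,  0.1984]), 'tool_rot': array([-0.0021,  0.6994,  0.7147, -0.0009]), 'contact_force': array([ 0.484 , -0.0774,  1.0917])}
0.91 [20.2, 233.5] [ 0.1974 -0.3178  0.03  ]
0.81 [107.6, 157.0] [ 0.3106 -0.2339  0.03  ]
0.71 [320.5, 167.2] [ 0.5153 -0.2398  0.03  ]
0.55 [333.5, 177.2] [ 0.5281 -0.2493  0.03  ]
(-0.04, 0.028, 0.064) [290.9578 237.0917]
(-0.04, -0.028, 0.064) [352.5563 237.2858]
(0.031, 0.028, 0.064) [288.6532 159.9034]
(0.031, -0.028, 0.064) [355.5168 160.0759]
(0.075, 0, 0.047) [322.2208 104.6828]
```

View pics/w1.png

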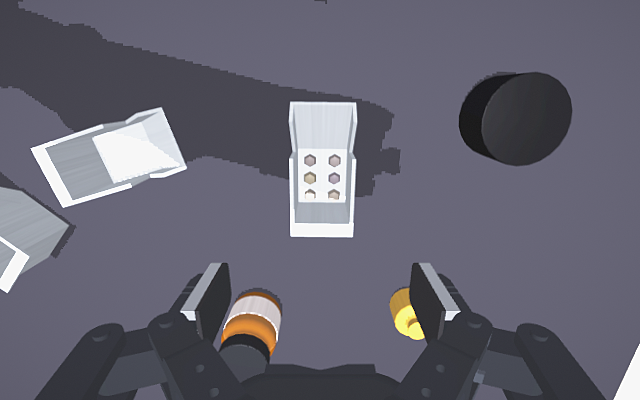

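The wrist picture shows the chip cup at (322,170), with its back lip at (290..354,237). This matches my fit within about 2 px. The core is at (515,115), the jar at (250,325) and the weight at (408,312). I'll check the reach of the pour before grasping.

```bash
cat > kin.py <<'E'
import numpy as np, itertools
from scipy.optimize import least_squares
from scipy.spatial.transform import Rotation as Ro
data=[([1.167,.477,.022,1.555,-.011,1.109,-.083],[.197,-.646,.245],[0,.989,.147,0]),
([.6719,.3974,-.4053,1.8204,.1861,.9659,.2095],[.5154,-.256,.1984],[-.0021,.6994,.7147,-.0009])]
lo=np.array([-2.96,-.34,-1.41,.24,-1.37,.17,-2.96]);hi=np.array([2.96,2.1,1.46,2.44,4.51,1.92,2.96])
def fk(q,p,s):
    z=lambda a:Ro.from_rotvec([0,0,a]); y=lambda a:Ro.from_rotvec([0,a,0])
    R=z(p[0]+s[0]*q[0])*y(q[1]); P=np.array([0,0,p[2]])+R.apply([0,0,p[3]])
    R=R*z(s[1]*q[2])
    R=R*y(q[3]); P=P+R.apply([0,0,p[4]]); R=R*z(s[2]*q[4])*y(q[5])
    P=P+R.apply([0,0,p[5]]); R=R*z(s[3]*q[6]+p[1]); return P,R
def err(p,s,dat):
    e=[]
    for q,x,w in dat:
        P,R=fk(q,p,s); e+=list((P-x)*10)+list((R.inv()*Ro.from_quat([w[1],w[2],w[3],w[0]])).as_rotvec())
    return np.array(e)
def calib(dat):
    best=None
    for s in itertools.product([1,-1],repeat=4):
        for a0 in (-.1,-2.4,3):
            for a7 in(0,1.57,3.14,-1.57):
                f=least_squares(err,[a0,a7,.34,.42,.4,.25],args=(s,dat))
                if best is None or f.cost<best[0].cost: best=(f,s)
    return best
E
python3 - <<'E'
from kin import *
np.set_printoptions(precision=4,suppress=True)
f,s=calib(data); print(f.cost,s,f.x); print(err(f.x,s,data).reshape(-1,6))
E
```

```text
0.0014227066091941816 (-1, -1, -1, -1) [-0.0943  1.4772  1.3944  0.5682  0.4618  1.4521]
[[-0.0133 -0.005  -0.0344  0.0007  0.0003  0.0006]
 [ 0.0085  0.0144  0.0344  0.0001 -0.0005 -0.0006]]
```

>>> {"fn": "drive_tool", "kwargs": {"commands": [{"hand": 1,"translation": [1,-1,-50],"angular": [0,0,0]},{"hand": 1,"translation": [1,-1,-100],"angular": [0,0,0]},{"hand": 1,"translation": [1,-1,-135],"angular": [0,0,0]},{"hand": 1,"translation": [1,-1,-158],"angular": [0,0,0]},{"hand": 1,"translation": [1,-1,-158],"angular": [0,0,0]},{"hand": 0,"translation": [1,-1,-158],"angular": [0,0,0]},{"hand": 0,"translation": [1,-1,-158],"angular": [0,0,0]},{"hand": 0,"translation": [1,-1,-158],"angular": [0,0,0]},{"hand": 0,"translation": [1,-1,-158],"angular": [0,0,0]},{"hand": 0,"translation": [1,-1,-158],"angular": [0,0,0]}], "force": 50}}

```text
t: 3.65
eef_pos: [0.5188, -0.2586, 0.0443]
tool_rot: [0.001, 0.7, 0.714, 0.0]
contact_force: [-1.0, -0.4, 6.5]
gripper_width: 0.653
grasp_force: 54.2
```

>>> {"fn": "drive_tool", "kwargs": {"commands": [{"hand": 0,"translation": [0,0,30],"angular": [0,0,0]},{"hand": 0,"translation": [0,0,75],"angular": [0,0,0]},{"hand": 0,"translation": [0,0,125],"angular": [0,0,0]},{"hand": 0,"translation": [0,0,175],"angular": [0,0,0]},{"hand": 0,"translation": [0,0,225],"angular": [-0.1,0,0]},{"hand": 0,"translation": [0,0,260],"angular": [-0.2,0,0]},{"hand": 0,"translation": [0,0,260],"angular": [-0.3,0,0]},{"hand": 0,"translation": [0,0,260],"angular": [-0.3,0,0]},{"hand": 0,"translation": [0,0,260],"angular": [-0.3,0,0]}]}}

```text
t: 4.78
eef_pos: [0.5172, -0.2582, 0.302]
tool_rot: [0.104, 0.692, 0.706, -0.107]
contact_force: [-1.2, -1.1, -2.5]
gripper_width: 0.648
grasp_force: 53.9
```

```bash
cat >> kin.py <<'E'
lam=lambda v:v
E
python3 - <<'E'
from kin import *
from station import bot
np.set_printoptions(precision=4,suppress=True)
o=bot.get_obs(); print(o['q'],o['eef_pos'],o['tool_rot'],o['contact_force'],o['grasp_force'],o['gripper_width'],o['t'])
data.append((o['q'],o['eef_pos'],o['tool_rot']))
f,s=calib(data); print(f.cost,s,f.x); print(err(f.x,s,data).reshape(-1,6))
p=f.x
# pour feasibility: scan direction (az of spout) and tilt
lipT=None
rim=np.array([.529,.169])
def ik(P,R,seeds):
    best=None
    for q0 in seeds:
        g=lambda q:np.r_[(fk(q,p,s)[0]-P)*10,(fk(q,p,s)[1].inv()*R).as_rotvec(),(q-(lo+hi)/2)/(hi-lo)*.01]
        r=least_squares(g,np.clip(q0,lo+.05,hi-.05),bounds=(lo+.05,hi-.05))
        e=np.abs(r.fun[:6]).max()
        if best is None or e<best[0]: best=(e,r.x)
    return best
for yaw in (50,70,90,110,130):
  for tilt in (50,80,100):
    a=np.radians(yaw)
    C=Ro.from_rotvec([0,0,a])*Ro.from_rotvec([0,np.radians(tilt),0]) # cup frame
    Rt=C*Ro.from_rotvec([np.pi,0,0]) # tool x=cup x, y=-cup y, z=-z
    lip=np.r_[rim,.168+.03]; P=lip+C.apply([-.075,0,.042-.047])
    b=ik(P,Rt,[np.array([0.,.4,0,1.8,k,1.,0]) for k in(0,1,-1)]+[np.array(o['q'])]); print(yaw,tilt,P,round(b[0],4),b[1])
E
```

```text
[ 0.5181  0.2473 -0.3827  1.7995  0.4353  1.1073 -0.028 ] [ 0.5172 -0.2582  0.302 ] [ 0.1036  0.6921  0.7063 -0.1066] [-1.2284 -1.0833 -2.5334] 53.94908130168915 0.648130253246707 4.775
0.004263074435531633 (-1, -1, -1, -1) [-0.096   1.4767  0.298   0.5488  0.4704  0.3343]
[[-0.0293  0.0109 -0.0308  0.0007  0.0003 -0.0006]
 [ 0.064   0.014   0.0204  0.0002 -0.0005 -0.0018]
 [-0.031   0.0039  0.0104 -0.0281 -0.002   0.0024]]
50 50 [0.4955 0.1291 0.2522] 0.0 [-0.682   0.6839  0.2022  1.4782  0.253   1.7773 -1.2191]
50 80 [0.5175 0.1553 0.271 ] 0.2165 [-1.2689  1.3025  1.2969  1.3493  0.0001  1.87   -0.4345]
50 100 [0.5342 0.1752 0.2727] 0.3277 [-1.32    1.5879  1.41    1.3117  0.1637  1.87   -0.1489]
70 50 [0.5112 0.1201 0.2522] 0.0 [-0.795   0.6313  0.2342  1.5809  0.4213  1.6251 -1.0327]
70 80 [0.5229 0.1521 0.271 ] 0.0 [-1.1428  1.0431  0.7622  1.3853  0.3835  1.87   -0.7482]
70 100 [0.5318 0.1766 0.2727] 0.0015 [-1.3316  1.5866  1.41    1.3056  0.162   1.87   -0.2083]
90 50 [0.529  0.117  0.2522] 0.0 [-0.8466  0.5526  0.1903  1.7164  0.612   1.4508 -0.915 ]
90 80 [0.529  0.1511 0.271 ] 0.0 [-1.1703  0.8782  0.5266  1.5922  0.6688  1.6811 -0.888 ]
90 100 [0.529  0.1771 0.2727] 0.0 [-1.2806  1.1264  0.6902  1.5309  0.709   1.7893 -0.8238]
110 50 [0.5468 0.1201 0.2522] 0.0 [-0.82    0.4581  0.0756  1.8714  0.8333  1.2766 -0.8454]
110 80 [0.5351 0.1521 0.271 ] 0.0 [-1.2446  0.7564  0.4459  1.8253  0.9158  1.4747 -0.9907]
110 100 [0.5262 0.1766 0.2727] 0.0 [-1.405   1.0268  0.6375  1.7821  0.9123  1.561  -1.0126]
130 50 [0.5625 0.1291 0.2522] 0.0 [-0.7144  0.3612 -0.0817  2.032   1.0783  1.0975 -0.7931]
130 80 [0.5405 0.1553 0.271 ] 0.0 [-1.226   0.6264  0.3042  2.0703  1.2434  1.3451 -1.1603]
130 100 [0.5238 0.1752 0.2727] 0.0 [-1.4667  0.926   0.556   2.0443  1.2036  1.416  -1.2887]
```

```bash
python3 - <<'E'
from kin import *
np.set_printoptions(precision=4,suppress=True)
cmdP=np.array([.518,-.258,.302]); a=1.591
cmdC=Ro.from_rotvec([-.3,0,0])*Ro.from_rotvec([0,0,a])
rim=np.array([.529,.169]); yaw=np.radians(110); d=np.array([np.cos(yaw),np.sin(yaw)])
def pose(tilt,back,h):
    C=Ro.from_rotvec([0,0,yaw])*Ro.from_rotvec([0,np.radians(tilt),0])
    lip=np.r_[rim-back*d,.168+h]; return lip+C.apply([-.075,0,.043-.047]),C
P,C=pose(42,.015,.04); print('W2',P,'shift',(P-cmdP)*1000,'rv',(C*cmdC.inv()).as_rotvec())
P0=P
for t,b,h in((52,.015,.035),(62,.015,.03),(72,.017,.025),(82,.017,.022),(92,.018,.02),(100,.018,.02)):
    P,C2=pose(t,b,h); print(t,(P-P0)*1000,(C2*C.inv()).as_rotvec(),P)
E
```

```text
W2 [0.5541 0.1    0.2552] shift [ 36.1085 358.0149 -46.7878] rv [-0.4266 -0.0855  0.3259]
52 [-3.1075  8.5378  4.4259] [-0.164  -0.0597 -0.    ] [0.551  0.1086 0.2596]
62 [-6.7276 18.484   7.131 ] [-0.328  -0.1194 -0.    ] [0.5474 0.1185 0.2623]
72 [-10.0663  27.6569   7.881 ] [-0.492  -0.1791 -0.    ] [0.544  0.1277 0.2631]
82 [-14.3694  39.4796   8.5012] [-0.656  -0.2388 -0.    ] [0.5397 0.1395 0.2637]
92 [-18.4801  50.7737   7.8817] [-0.82   -0.2985 -0.    ] [0.5356 0.1508 0.2631]
100 [-22.0592  60.6071   7.343 ] [-0.9512 -0.3462  0.    ] [0.532  0.1606 0.2626]
```

>>> {"fn": "drive_tool", "kwargs": {"commands": [{"hand": 0,"translation": [5,45,0],"angular": [-0.05,-0.01,0.04]},{"hand": 0,"translation": [10,90,0],"angular": [-0.11,-0.02,0.08]},{"hand": 0,"translation": [14,135,0],"angular": [-0.16,-0.03,0.12]},{"hand": 0,"translation": [18,180,0],"angular": [-0.21,-0.04,0.16]},{"hand": 0,"translation": [23,225,0],"angular": [-0.27,-0.05,0.2]},{"hand": 0,"translation": [27,270,-5],"angular": [-0.32,-0.065,0.245]},{"hand": 0,"translation": [32,315,-20],"angular": [-0.375,-0.075,0.285]},{"hand": 0,"translation": [36,345,-35],"angular": [-0.427,-0.086,0.326]},{"hand": 0,"translation": [36,358,-47],"angular": [-0.427,-0.086,0.326]},{"hand": 0,"translation": [36,358,-47],"angular": [-0.427,-0.086,0.326]},{"hand": 0,"translation": [36,358,-47],"angular": [-0.427,-0.086,0.326]}]}}

```text
t: 6.15
eef_pos: [0.5543, 0.098, 0.2559]
tool_rot: [0.294, 0.537, 0.764, -0.206]
contact_force: [0.1, -0.0, -1.7]
gripper_width: 0.649
grasp_force: 54.0
```

```bash
python3 - <<'E'
from kin import *
from h import *
np.set_printoptions(precision=4,suppress=True)
o=bot.get_obs(); print(o['q'],o['eef_pos'],o['contact_force'],o['grasp_force'],o['gripper_width'],o['t'])
w=o['tool_rot']; C=Ro.from_quat([w[1],w[2],w[3],w[0]])*Ro.from_rotvec([np.pi,0,0])
print('cup x',C.apply([1,0,0]),'lip',np.array(o['eef_pos'])+C.apply([.075,0,.004]))
a=bot.read_camera('top'); b=bot.read_camera('scene')
k=lambda i,x,y,w,h,s:cv2.resize(i[y:y+h,x:x+w],None,fx=s,fy=s,interpolation=cv2.INTER_CUBIC)
save(np.hstack([k(a,150,80,160,160,2.5),k(b,360,130,160,160,2.5)]),'pre.png')
E
```

```text
[-0.191   0.4429 -0.5965  1.8558  0.9063  1.424  -0.823 ] [0.5543 0.098  0.2559] [ 0.063  -0.0269 -1.6753] 54.03714179992676 0.6485084536246035 6.15
cup x [-0.2515  0.6986 -0.6698] lip [0.5345 0.1529 0.2087]
```

View pics/pre.png

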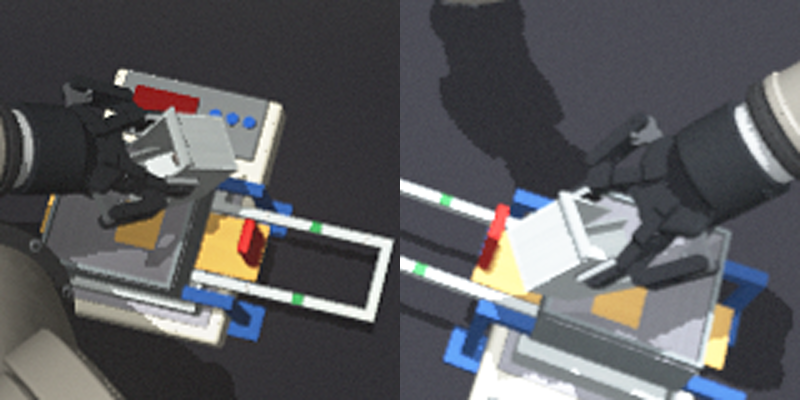

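The cup is tilted about 42° over the hopper mouth, with its lip near the centre and the outlet visible below it. Next comes a gradual pour.

>>> {"fn": "drive_tool", "kwargs": {"commands": [{"hand": 0,"translation": [-3,9,4],"angular": [-0.164,-0.06,0]},{"hand": 0,"translation": [-7,18,7],"angular": [-0.328,-0.119,0]},{"hand": 0,"translation": [-8,23,8],"angular": [-0.41,-0.149,0]},{"hand": 0,"translation": [-10,28,8],"angular": [-0.492,-0.179,0]},{"hand": 0,"translation": [-12,34,8],"angular": [-0.574,-0.209,0]},{"hand": 0,"translation": [-14,39,8],"angular": [-0.656,-0.239,0]},{"hand": 0,"translation": [-16,45,8],"angular": [-0.738,-0.269,0]},{"hand": 0,"translation": [-18,51,8],"angular": [-0.82,-0.298,0]},{"hand": 0,"translation": [-22,61,8],"angular": [-0.951,-0.346,0]},{"hand": 0,"translation": [-22,61,8],"angular": [-0.951,-0.346,0]},{"hand": 0,"translation": [-22,61,8],"angular": [-0.951,-0.346,0]},{"hand": 0,"translation": [-22,61,8],"angular": [-0.951,-0.346,0]}]}}

```text
t: 7.75
eef_pos: [0.5323, 0.16, 0.2641]
tool_rot: [0.626, 0.37, 0.527, -0.439]
contact_force: [0.0, -0.2, -0.7]
gripper_width: 0.648
grasp_force: 54.3
```

```bash
python3 - <<'E'
from kin import *
from h import *
np.set_printoptions(precision=4,suppress=True)
o=bot.get_obs(); print(o['q'],o['eef_pos'],o['contact_force'],o['grasp_force'],o['gripper_width'],o['t'])
w=o['tool_rot']; C=Ro.from_quat([w[1],w[2],w[3],w[0]])*Ro.from_rotvec([np.pi,0,0])
print('cup x',C.apply([1,0,0]),'lip',np.array(o['eef_pos'])+C.apply([.075,0,.004]))
a=bot.read_camera('top'); b=bot.read_camera('scene')
for c in('top','scene'): print([(np.round(r['position']),round(r['score'],2)) for r in bot.find_in(c,'chip0')])
k=lambda i,x,y,w,h,s:cv2.resize(i[y:y+h,x:x+w],None,fx=s,fy=s,interpolation=cv2.INTER_CUBIC)
save(np.hstack([k(a,160,100,100,100,4),k(b,400,180,100,100,4)]),'post.png')
E
```

```text
[-0.9843  0.8735  0.0989  1.8326  1.0882  1.9007 -1.1429] [0.5323 0.16   0.2641] [ 0.0374 -0.1782 -0.733 ] 54.30774986743927 0.6478158583598451 7.75
cup x [ 0.0586 -0.1599 -0.9854] lip [0.5354 0.1517 0.1895]
[]
[(array([429., 276.]), 0.51)]
```

View pics/post.png

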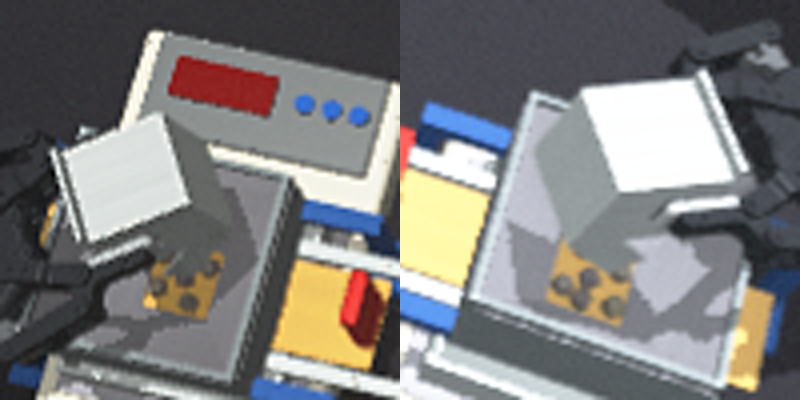

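>>> {"fn": "drive_tool", "kwargs": {"commands": [{"hand": 0,"translation": [4,-10,6],"angular": [0.13,0.047,0]},{"hand": 0,"translation": [8,-20,10],"angular": [0.3,0.109,0]},{"hand": 0,"translation": [12,-32,12],"angular": [0.46,0.168,0]},{"hand": 0,"translation": [16,-43,15],"angular": [0.62,0.226,0]},{"hand": 0,"translation": [19,-52,20],"angular": [0.78,0.284,0]},{"hand": 0,"translation": [22,-61,25],"angular": [0.951,0.346,0]},{"hand": 0,"translation": [22,-61,39],"angular": [0.951,0.346,0]},{"hand": 0,"translation": [22,-61,39],"angular": [0.951,0.346,0]}]}}

```text
t: 8.95
eef_pos: [0.5537, 0.1004, 0.3032]
tool_rot: [0.294, 0.535, 0.765, -0.205]
contact_force: [0.1, 1.2, -1.4]
gripper_width: 0.646
grasp_force: 54.1
```

>>> {"fn": "drive_tool", "kwargs": {"commands": [{"hand": 0,"translation": [-4,-45,0],"angular": [0.06,0.01,-0.04]},{"hand": 0,"translation": [-8,-90,0],"angular": [0.12,0.02,-0.09]},{"hand": 0,"translation": [-13,-135,0],"angular": [0.18,0.036,-0.14]},{"hand": 0,"translation": [-18,-180,0],"angular": [0.24,0.048,-0.18]},{"hand": 0,"translation": [-22,-225,0],"angular": [0.3,0.06,-0.23]},{"hand": 0,"translation": [-27,-270,0],"angular": [0.36,0.072,-0.275]},{"hand": 0,"translation": [-32,-315,0],"angular": [0.427,0.086,-0.326]},{"hand": 0,"translation": [-36,-358,0],"angular": [0.427,0.086,-0.326]},{"hand": 0,"translation": [-36,-358,0],"angular": [0.427,0.086,-0.326]},{"hand": 0,"translation": [-36,-358,0],"angular": [0.427,0.086,-0.326]}]}}

```text
t: 10.2
eef_pos: [0.5178, -0.2555, 0.3005]
tool_rot: [0.103, 0.691, 0.708, -0.108]
contact_force: [0.4, 0.2, -1.5]
gripper_width: 0.647
grasp_force: 54.0
```

```bash
python3 - <<'E'
from h import *
np.set_printoptions(precision=4,suppress=True)
o=bot.get_obs(); print(o['q'],o['eef_pos'],o['tool_rot'],o['contact_force'],o['grasp_force'],o['gripper_width'],o['t'])
a=bot.read_camera('top'); b=bot.read_camera('scene')
k=lambda i,x,y,w,h,s:cv2.resize(i[y:y+h,x:x+w],None,fx=s,fy=s,interpolation=cv2.INTER_CUBIC)
save(np.vstack([np.hstack([k(a,190,145,40,30,10),k(b,425,230,40,30,10)]),np.hstack([k(a,330,140,80,60,5),k(b,240,170,80,60,5)])]),'chips.png')
E
```

```text
[0.022  0.2207 0.1989 1.8333 0.2891 1.0478 0.0994] [ 0.5178 -0.2555  0.3005] [ 0.1031  0.6907  0.7076 -0.1077] [ 0.4359  0.1854 -1.5289] 54.04698371887207 0.6468452890685105 10.2
```

View pics/chips.png

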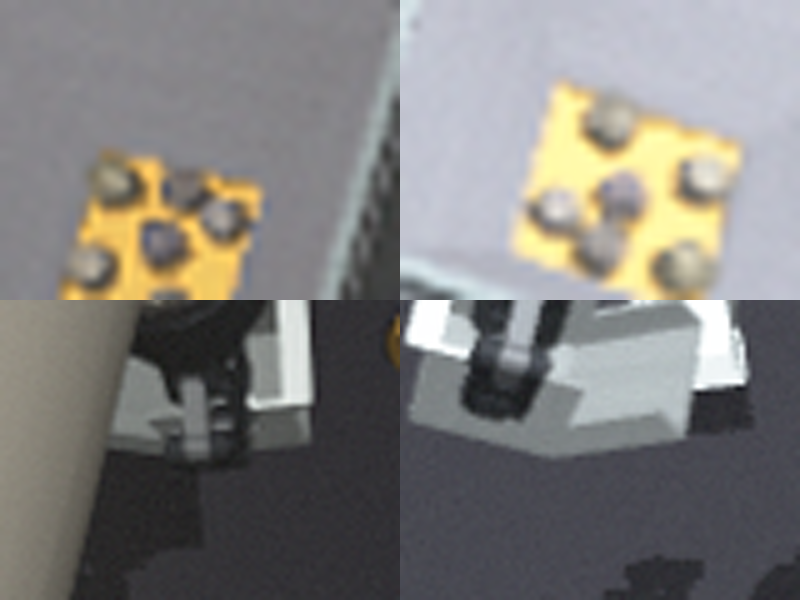

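Six chips lie on the gate in the hopper: all six show in the right-hand crop at about (610,120), (705,180), (555,210), (620,195), (605,250) and (685,265). The cup is out of the way, so I'll put it back upright.

>>> {"fn": "drive_tool", "kwargs": {"commands": [{"hand": 0,"translation": [0,0,-30],"angular": [0.15,0,0]},{"hand": 0,"translation": [0,0,-80],"angular": [0.3,0,0]},{"hand": 0,"translation": [0,0,-130],"angular": [0.3,0,0]},{"hand": 0,"translation": [0,0,-180],"angular": [0.3,0,0]},{"hand": 0,"translation": [0,0,-225],"angular": [0.3,0,0]},{"hand": 0,"translation": [0,0,-245],"angular": [0.3,0,0]},{"hand": 0,"translation": [0,0,-252],"angular": [0.3,0,0]},{"hand": 0,"translation": [0,0,-257],"angular": [0.3,0,0]},{"hand": 0,"translation": [0,0,-257],"angular": [0.3,0,0]},{"hand": 0,"translation": [0,0,-257],"angular": [0.3,0,0]}]}}

```text
t: 11.55
eef_pos: [0.5184, -0.2579, 0.0462]
tool_rot: [0.001, 0.7, 0.715, 0.0]
contact_force: [-0.4, 0.1, -2.0]
gripper_width: 0.65
grasp_force: 54.0
```

>>> {"fn": "drive_tool", "kwargs": {"commands": [{"hand": 0,"translation": [0,0,-2],"angular": [0,0,0]},{"hand": 0,"translation": [0,0,-3],"angular": [0,0,0]},{"hand": 0,"translation": [0,0,-3],"angular": [0,0,0]},{"hand": 1,"translation": [0,0,-3],"angular": [0,0,0]},{"hand": 1,"translation": [0,0,-3],"angular": [0,0,0]},{"hand": 1,"translation": [0,0,-3],"angular": [0,0,0]},{"hand": 1,"translation": [0,0,-3],"angular": [0,0,0]},{"hand": 1,"translation": [0,0,20],"angular": [0,0,0]},{"hand": 1,"translation": [0,0,75],"angular": [0,0,0]},{"hand": 1,"translation": [0,0,135],"angular": [0,0,0]},{"hand": 1,"translation": [0,0,195],"angular": [0,0,0]},{"hand": 1,"translation": [0,0,195],"angular": [0,0,0]}]}}

```text
t: 13.05
eef_pos: [0.5205, -0.2591, 0.2457]
tool_rot: [0.005, 0.7, 0.714, 0.002]
contact_force: [-0.1, -0.4, -0.1]
gripper_width: 0.994
grasp_force: 0.0
```

```bash
python3 - <<'E'
from h import *
np.set_printoptions(precision=4,suppress=True)
o=bot.get_obs(); print(o['q'],o['eef_pos'],o['tool_rot'],o['contact_force'],o['grasp_force'],o['gripper_width'],o['t'])
m=bot.camera_model('wrist'); a=bot.read_camera('wrist'); save(a,'w2.png')
x,y,al=.517,-.257,1.591
for P in [(-.04,.028,.064),(-.04,-.028,.064),(.075,0,.047)]:
    W=[x+np.cos(al)*P[0]-np.sin(al)*P[1],y+np.sin(al)*P[0]+np.cos(al)*P[1],P[2]]; print(P,proj('wrist',W,m))
E
```

```text
[ 0.2118  0.3186  0.1788  1.8023 -0.0662  1.0163  0.4367] [ 0.5205 -0.2591  0.2457] [0.0046 0.6998 0.7144 0.0022] [-0.0699 -0.3971 -0.0835] 0.0 0.9941631765404093 13.05
(-0.04, 0.028, 0.064) [287.7046 214.2071]
(-0.04, -0.028, 0.064) [341.2314 214.0475]
(0.075, 0, 0.047) [314.0559  98.6763]
```

View pics/w2.png

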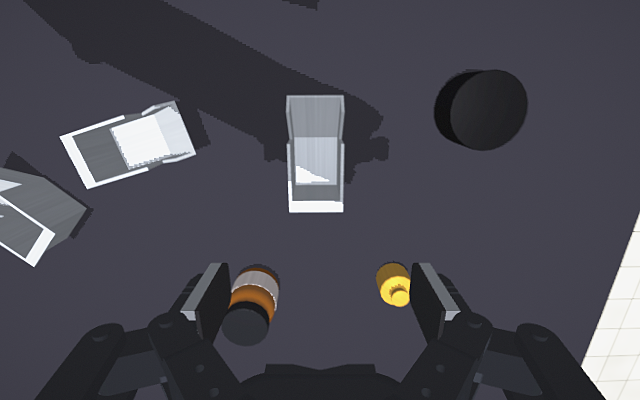

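The cup stands upright and empty at about (316,155), and the bystanders have not moved. Next I go to the tab with the jaws aligned to the station's y axis and partly open.

>>> {"fn": "drive_tool", "kwargs": {"commands": [{"hand": 0.5,"translation": [-2,35,0],"angular": [0,0,0.15]},{"hand": 0.5,"translation": [-4,70,0],"angular": [0,0,0.3]},{"hand": 0.5,"translation": [-6,105,0],"angular": [0,0,0.45]},{"hand": 0.5,"translation": [-8,140,0],"angular": [0,0,0.6]},{"hand": 0.5,"translation": [-10,175,0],"angular": [0,0,0.75]},{"hand": 0.5,"translation": [-12,210,0],"angular": [0,0,0.9]},{"hand": 0.5,"translation": [-15,245,0],"angular": [0,0,1.05]},{"hand": 0.5,"translation": [-18,280,0],"angular": [0,0,1.19]},{"hand": 0.5,"translation": [-18,302,0],"angular": [0,0,1.325]},{"hand": 0.5,"translation": [-18,302,0],"angular": [0,0,1.325]},{"hand": 0.5,"translation": [-18,302,0],"angular": [0,0,1.325]},{"hand": 0.5,"translation": [-18,302,0],"angular": [0,0,1.325]}]}}

```text
t: 14.6
eef_pos: [0.4996, 0.0429, 0.2398]
tool_rot: [-0.0, 0.114, 0.994, -0.0]
contact_force: [-0.2, -0.5, 0.3]
gripper_width: 0.505
grasp_force: 0.0
```

```bash
python3 - <<'E'
from h import *
np.set_printoptions(precision=4,suppress=True)
o=bot.get_obs(); print(o['q'],o['eef_pos'],o['tool_rot'],o['gripper_width'],o['t'])
m=bot.camera_model('wrist'); a=bot.read_camera('wrist')
for r in bot.outline_of('wrist','tab_grip')[:2]:
    print(r['score'],r['position'],at_z('wrist',r['position'],.17,m),r['pixels'].sum())
x,y,al=.5289,.1694,-.226
w=lambda P:[x+np.cos(al)*P[0]-np.sin(al)*P[1],y+np.sin(al)*P[0]+np.cos(al)*P[1],P[2]]
hs=cv2.cvtColor(a,cv2.COLOR_RGB2HSV); red=((hs[...,0]<8)|(hs[...,0]>172))&(hs[...,1]>150)&(hs[...,2]>60)
im=a.copy()
for P in [(s*.018,-.129+t*.006,.17) for s in(1,-1) for t in(1,-1)]:
    p=proj('wrist',w(P),m); print(P,p); cv2.circle(im,tuple(int(round(v)) for v in p),2,(0,255,0),1)
n,l,st,ce=cv2.connectedComponentsWithStats(red.astype(np.uint8)); print([(st[i],ce[i]) for i in range(1,n) if st[i][4]>60])
save(im,'w3.png')
E
```

```text
[-0.0408  0.208  -0.1938  1.9576  0.0482  0.9813  1.0853] [0.4996 0.0429 0.2398] [-0.0004  0.1138  0.9935 -0.0003] 0.5054417001875775 14.6
0.65 [358.2, 188.6] [0.4819 0.0725 0.17  ] 6911
(0.018, -0.123, 0.17) [329.8709 246.8867]
(0.018, -0.135, 0.17) [312.5606 246.9176]
(-0.018, -0.123, 0.17) [330.3442 197.5532]
(-0.018, -0.135, 0.17) [312.0549 197.586 ]
[(array([ 315,  173,   18,   72, 1154], dtype=int32), array([323.2227, 209.0771])), (array([424, 305,  17,   6,  79], dtype=int32), array([432.2532, 306.9367])), (array([464, 304,  21,   8, 121], dtype=int32), array([475.7107, 306.8595]))]
```

View pics/w3.png

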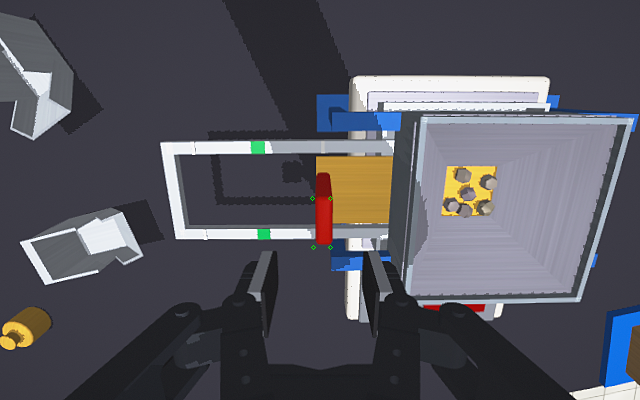

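The tab's red top shows at (315–332, 198–245), 2 px from the prediction, so it is about 1.5 mm closer to the hopper. All six chips are on the outlet around (470,190). I'll descend and grip.

>>> {"fn": "drive_tool", "kwargs": {"commands": [{"hand": 0.5,"translation": [0,2,-40],"angular": [0,0,0]},{"hand": 0.5,"translation": [0,2,-75],"angular": [0,0,0]},{"hand": 0.5,"translation": [0,2,-95],"angular": [0,0,0]},{"hand": 0.5,"translation": [0,2,-95],"angular": [0,0,0]},{"hand": 0.5,"translation": [0,2,-95],"angular": [0,0,0]},{"hand": 0,"translation": [0,2,-95],"angular": [0,0,0]},{"hand": 0,"translation": [0,2,-95],"angular": [0,0,0]},{"hand": 0,"translation": [0,2,-95],"angular": [0,0,0]},{"hand": 0,"translation": [0,2,-95],"angular": [0,0,0]},{"hand": 0,"translation": [0,2,-95],"angular": [0,0,0]},{"hand": 0,"translation": [0,2,-95],"angular": [0,0,0]}], "force": 60}}

```text
t: 16.08
eef_pos: [0.5002, 0.0455, 0.1463]
tool_rot: [0.001, 0.112, 0.994, -0.0]
contact_force: [-1.6, -3.0, 4.4]
gripper_width: 0.131
grasp_force: 58.7
```

>>> {"fn": "drive_tool", "kwargs": {"commands": [{"hand": 0,"translation": [-2,-9,0],"angular": [0,0,0]},{"hand": 0,"translation": [-4,-18,0],"angular": [0,0,0]},{"hand": 0,"translation": [-6,-27,0],"angular": [0,0,0]},{"hand": 0,"translation": [-8,-36,0],"angular": [0,0,0]},{"hand": 0,"translation": [-10,-45,0],"angular": [0,0,0]},{"hand": 0,"translation": [-12,-54,0],"angular": [0,0,0]},{"hand": 0,"translation": [-12,-54,0],"angular": [0,0,0]},{"hand": 0,"translation": [-12,-54,0],"angular": [0,0,0]},{"hand": 0,"translation": [-12,-54,0],"angular": [0,0,0]},{"hand": 0,"translation": [-12,-54,0],"angular": [0,0,0]}]}}

```text
t: 17.32
eef_pos: [0.4887, -0.0057, 0.1463]
tool_rot: [0.001, 0.111, 0.994, 0.001]
contact_force: [0.6, 7.6, 5.7]
gripper_width: 0.134
grasp_force: 59.3
```

```bash
python3 - <<'E'
from h import *
np.set_printoptions(precision=4,suppress=True)
o=bot.get_obs(); print(o['q'],o['eef_pos'],o['contact_force'],o['grasp_force'],o['gripper_width'],o['t'])
y=np.array([.2241,.9746]); print('travel',-(np.array(o['eef_pos'][:2])-[.5002,.0455])@y)
m=bot.camera_model('wrist'); a=bot.read_camera('wrist'); b=bot.read_camera('scene'); t=bot.read_camera('top')
k=lambda i,x,y,w,h,s:cv2.resize(i[y:y+h,x:x+w],None,fx=s,fy=s,interpolation=cv2.INTER_CUBIC)
save(np.vstack([np.hstack([k(t,170,120,120,90,400/120),k(b,350,190,120,90,400/120)]),np.hstack([k(a,120,80,400,300,1)]*1+[k(b,410,220,60,45,400/60)])]),'open.png')
E
```

```text
[ 0.0337  0.3091 -0.1746  2.0776  0.0738  0.7579  1.1615] [ 0.4887 -0.0057  0.1463] [0.5772 7.6337 5.7469] 59.34284806251526 0.13448557850649673 17.325
travel 0.052473232307643045
```

View pics/open.png

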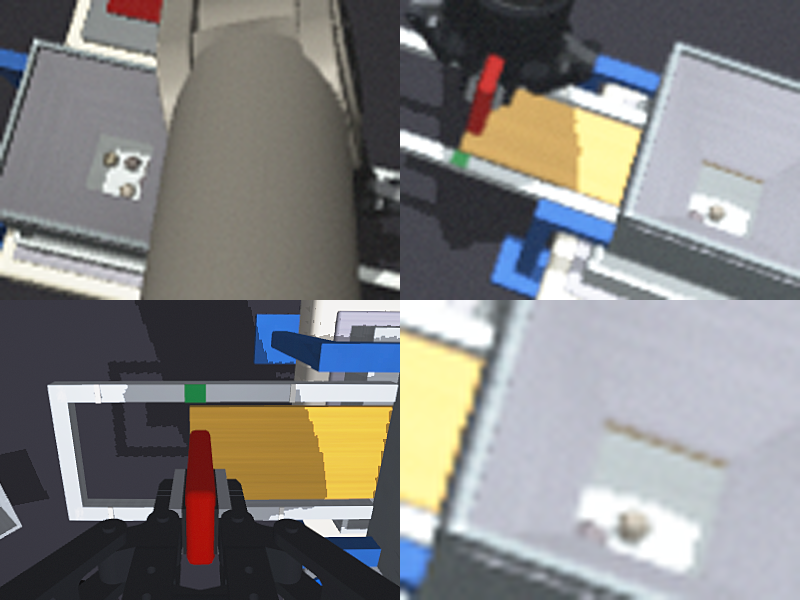

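The gate is open: the outlet shows the white tray with chips in it, and none are left in the hopper. The tab is at about 52.5 mm, so I'll trim it by another 2.5 mm and verify.

>>> {"fn": "drive_tool", "kwargs": {"commands": [{"hand": 0,"translation": [-0.6,-2.5,0],"angular": [0,0,0]},{"hand": 0,"translation": [-0.6,-2.5,0],"angular": [0,0,0]},{"hand": 0,"translation": [-0.6,-2.5,0],"angular": [0,0,0]},{"hand": 0,"translation": [-0.6,-2.5,0],"angular": [0,0,0]},{"hand": 0,"translation": [-0.6,-2.5,0],"angular": [0,0,0]},{"hand": 0,"translation": [-0.6,-2.5,0],"angular": [0,0,0]}]}}

```text
t: 18.23
eef_pos: [0.4882, -0.0081, 0.1463]
tool_rot: [0.001, 0.111, 0.994, 0.001]
contact_force: [0.4, 8.5, 6.1]
gripper_width: 0.132
grasp_force: 59.3
```

```bash
python3 - <<'E'
from h import *
np.set_printoptions(precision=4,suppress=True)
o=bot.get_obs(); print(o['eef_pos'],o['contact_force'],o['grasp_force'],o['gripper_width'],o['t'])
y=np.array([.2241,.9746]); print('travel',-(np.array(o['eef_pos'][:2])-[.5002,.0455])@y)
m=bot.camera_model('wrist'); a=bot.read_camera('wrist').astype(int)
# undistorted comparison: station y of green marks (z .101) and of red tab top face edges (z .17)
x0=np.array([.5289,.1694])
def sy(px,z): return (at_z('wrist',px,z,m)[:2]-x0)@y
R,G,B=a[...,0],a[...,1],a[...,2]
g=(G>R+50)&(G>B+40); n,l,st,ce=cv2.connectedComponentsWithStats(g.astype(np.uint8))
print('green',[(ce[i],sy(ce[i],.101)) for i in range(1,n) if st[i][4]>40])
r=(R>150)&(G<60)&(B<60); v,u=np.nonzero(r); print('bright red box',u.min(),u.max(),v.min(),v.max())
for row in range(v.min()+5,v.max(),20):
    c=u[v==row]; print(row,[sy((e,row),.17) for e in(c.min()-.5,c.max()+.5)])
t=bot.read_camera('top'); 
for c in ('top','scene'):
    b=bot.read_camera(c); print(c,[(np.round(q['position']),round(q['score'],2)) for q in bot.find_in(c,'chip0')])
save(cv2.resize(t[140:200,190:250],None,fx=9,fy=9,interpolation=cv2.INTER_CUBIC),'final.png')
E
```

```text
[ 0.4882 -0.0081  0.1463] [0.3728 8.473  6.0647] 59.33778762817383 0.13157179246932543 18.225
travel 0.054937720708516734
green [(array([319.0452, 172.5452]), np.float64(-0.18266480441122201))]
bright red box 308 333 274 343
279 [np.float64(-0.18710966231873957), np.float64(-0.17725377638208356)]
299 [np.float64(-0.18719929880676198), np.float64(-0.17708941216338556)]
319 [np.float64(-0.18689614950639855), np.float64(-0.17691439788714755)]
339 [np.float64(-0.1869880408472569), np.float64(-0.17713826568366506)]
top []
scene []
```

View pics/final.png

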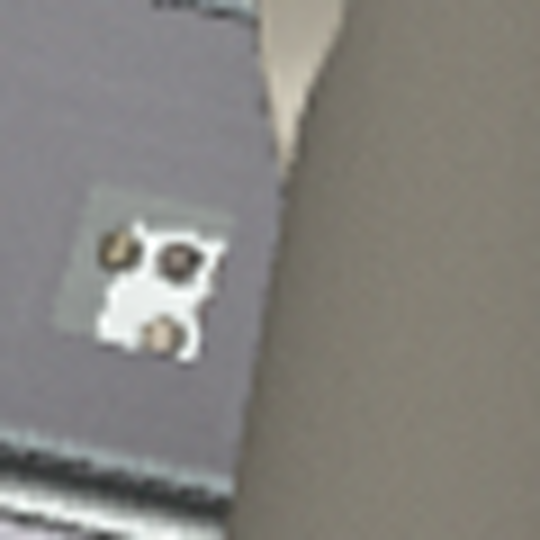

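The tab centre is at -182 mm and the green marks at -183 mm, so the gate is at half travel to within 1 mm. The fingers hold about 8.5 N of pull. The hopper is empty, chips lie in the tray and the cup stands upright, so I'm handing in.

```bash
python3 -c "
from station import bot
print(bot.hand_in())"
```

```text
the job is handed in; nothing more can be done
None
```

I handed the job in at about 18 s of the 67 s allowed, with no verdict returned: the hopper was empty, the gate held within 1 mm of half travel, the empty cup stood upright and the bystanders were unmoved when last seen, though only three of the six chips were visible in the tray at the end.

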